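# Lock a weight in its transport holder with the tuck-in flap

### The job

Secure the disc weight in its holder for transport: with the fingertips, fold the hinged metal flap down over the weight, then, keeping it pressed flat, push it fully home so that its free edge is tucked beneath the retaining lip and stays there when you let go. Push gently, never pinch the flap, do not lift the weight out of its pocket, and leave the things lying around the holder alone.

Things in the scene. Friction and masses are not known exactly. Their poses are not given: they have to be found in the camera images.
- holder: Grey holder screwed to the bench (it does not move), base plate 146 x 100 x 6 mm. Origin on the bench top, z up; its +x axis points from the flap's hinge towards the retaining lip, y along the hinge. In this frame: a pocket block (88 x 80 mm, top at z 18 mm) in the middle; two upright hinge ears, 30 mm high, at x -62..-24 mm, y +-41.5..47.5 mm; an upright wall with the lip at the +x end, highest point z 27.5 mm.
- pocket (a point): Centre of the floor of the round pocket (62 mm across, 10.5 mm deep, open at the top) in the holder, where the disc weight lies; 7.5 mm above the bench.
- lip_edge (a point): Middle of the lower inner edge of the fixed retaining lip, a 60 mm long (along holder y), 3 mm thick aluminium ledge that overhangs towards the hinge; 24.5 mm above the bench, at holder x +52 mm. The ledge reaches from x 52 to 72 mm; below it there is a slot open towards the hinge, 14 mm deep, closed by the wall at x 66 mm. The flat flap lies with its top 3 mm below the lip.
- flap (a joint): Hinge angle of the flap, a steel plate 96 mm long from the hinge, 72 mm wide, 2.5 mm thick: 0 = flat over the weight (stop), 1.57 = upright, 1.75 = rear stop. Axis along holder y, at holder x = -50 mm plus the flap_slide value, 21.5 mm above the bench. Starts open. A weak spring makes it jump up to about 0.7 rad when let go untucked; 1 to 2 N folds it over; pushing or squeezing it with over 35 N is rough handling.
- flap_slide (a joint): The hinge pin runs in slots: the whole flap moves by 0 (back) to 0.014 m (fully home) along holder +x. Starts near 0. It is stiff (about 4 N of friction) and stays where it is put. At 0 the flat flap's free edge is 6 mm short of the lip; from 0.006 m on it lies under the lip, at 0.014 m it reaches 8 mm under it. Pushed forward by more than 6 mm while still raised, the flap would land on top of the lip and must be drawn back first.
- flap_edge (a point): Middle of the flap's free edge, on its outer face (upper face once folded), 96 mm from the hinge axis.
- flap_rib (a point): Middle of the crest of the push rib on the flap's outer face (upper face once folded; facing away from the pocket while the flap stands open): 64 mm from the hinge axis, 5 mm thick, 50 mm long along the hinge direction, standing 8.5 mm above the face. The face between hinge and rib is plain, for a fingertip to press on and push against the rib.
- disc_weight: Slotted metal disc weight, 59 mm across, 10 mm thick, lying loose in the pocket; origin at the centre of its underside.
- tape_roll: Roll of thread tape, 52 mm across, 14 mm high, lying beside the holder; origin at its underside. Bystander.
- fitting: Silver hexagon pipe fitting, 27 x 31 x 29 mm, standing beside the holder; origin at its underside. Bystander.
- gauge: Round pressure gauge lying face up, 105 x 68 x 32 mm, beside the holder; origin at its underside. Bystander.

How it is judged:
On the way, in this order (a step that is already met when the one before it is completed fails the run):
1. the flap is folded flat over the weight (within 0.06 rad) (value of joint flap below 0.06 rad).
2. its free edge is pushed beneath the lip (value of joint flap below 0.05 rad and value of joint flap_slide above 0.01 m), for 0.2 s.
At the end, for the whole second after the job is handed in: The flap lies flat (within 0.05 rad) and is pushed home by more than 10 of its 14 mm, so that its edge lies at least 4 mm under the lip; it stays so, at rest, without the robot; the weight lies in its pocket (within 6 mm of its centre, no more than 3.5 mm above the floor) (all of step 2 and velocity of joint flap below 0.1 rad/s and horizontal distance between disc_weight and pocket below 0.006 m and z of disc_weight in the frame of holder below 0.011 m and linear speed of disc_weight below 0.02 m/s); the robot touches nothing.
It fails at once if the holder or its flap is pinched or pushed with more than 35 N (contact force between the fingers and holder above 35 N).
It fails at once if the weight is lifted out of its pocket (z of disc_weight in the frame of holder above 0.016 m).
It fails at once if the roll of tape is moved by more than 20 mm (distance of tape_roll from where it was at the start of the episode above 0.02 m).
It fails at once if the hexagon pipe fitting is moved by more than 20 mm (distance of fitting from where it was at the start of the episode above 0.02 m).
It fails at once if the round gauge is moved by more than 20 mm (distance of gauge from where it was at the start of the episode above 0.02 m).
It also fails if it takes over 35 s, if anything falls off the work surface, if the arm or the gripper's body presses on something with over 40 N, if the wrist force passes 120 N, or if a joint passes its speed limit or range.

### The arm

A 7-joint arm with a two-finger parallel gripper is mounted at the origin on a cart in front of the work surface, level with it; the furniture and walls round the work are solid. World frame = base frame: x ahead of the robot, y to its left, z up, the work surface at z = 0. Lengths are in m, angles in rad, forces in N, time in s.
With the tool pointing down it reaches from about 0.4 to 0.875 m from the base axis. Payload 19.3 kg.
Tool frame: the origin (TCP) lies on the centre line of the jaws, within the pads' length; the fingertips stand 8 mm ahead of it and the grasp point (between the pads) lies 11 mm behind it (bot.tip_extent is the distance from the TCP to the fingertips, in m); x points along the fingers, y is the direction in which the jaws open and shut, and the axes are right-handed (so a half turn about x gives the same grasp; the last joint's range is limited). The gripper opens to 85 mm and grips with 20 to 120 N. Pads are 22 mm wide; open, the fingers measure 114 mm over their backs; the gripper's body (76 mm by 85 mm) begins 54 mm behind the grasp point. The pads swing forward as they close: fully open they stand 13 mm farther back than shut.
Start: joints at [-1.314, 0.521, -0.036, 1.599, 0.021, 1.021, -0.113], TCP at [0.201, 0.592, 0.239] pointing down, gripper open.
Joint ranges: [-2.91, 2.91], [-0.3, 2.13], [-1.5, 1.42], [0.17, 2.43], [-1.26, 4.41], [0.16, 1.93], [-2.52, 2.52]. Speed limits (rad/s): [1.89, 1.89, 2.39, 2.39, 3.01, 3.01, 3.01].

### API

Orientations are given as [roll, pitch, yaw] about the fixed x, y, z axes, in that order (R = Rz(yaw) Ry(pitch) Rx(roll)).
In Python, from workcell import sensors, imaging, order, bot gives the robot as it stands.
- The arm moves only by the tool arm_command, never from a script. Its argument "commands" is a list of rows, each an object of numbers: "dx", "dy", "dz": the shift along the tool's x, y, z in cm; "twist": the turn about the tool's x in rad. A call has 1 to 12 rows; each row is the pose to reach, as a shift and turn from the pose measured when the call began, along the tool's axes at that moment; what a row does not reach only later rows make up. A row lasts 1/12 s, in which the tool goes at most 41.7 mm and 7.16 degrees, less where a joint would pass 70% of its speed; a pose out of reach is approached as far as the arm can. A call with a gripper value outside its range is refused whole. "grip" is the closure, from -1 (fully open) to 1 (shut), set as the call begins (left out, the last holds). The fingers move at their own pace and stop on an object; "squeeze" is the grip in N (left out, the last holds). Time passes only in rows, so rows that repeat a pose let the fingers close. It gives the time, the measured TCP pose, the force and the opening at its end, in the units of the state.
- sensors.observe(): the state, without advancing time (a new reading comes with each control period).
- imaging.grab_frame(name): name is "scene" or "top" or "wrist"; returns the picture (384x512x3 uint8, red, green, blue); there is no depth.
- imaging.camera_info(name): a dict with "fx", "fy", "cx", "cy" (pixels), "origin" and "attitude" of the camera in the world. Camera axes: x right, y down, z forward; pixel columns grow to the right and rows downward; lengths in m; the calibration is good to about 2 mm. A picture is of the moment at which its call begins: read the wrist's pose just before it. camera_info takes no time and is no camera call; for the wrist camera it gives the pose at the moment of the call.
- order.job_done(): hands the job in, once; it reports no verdict.
The state is a dict: "clock": time; "qpos": joint angles; "qd": joint speeds; "joint_efforts": joint torques, N m; "position": TCP position; "tool_rot": TCP orientation; "force": force on the tool from outside, world axes, zero at the start; "moment": the same for the moment, N m; "grip_width": finger opening in m.
Only numpy, scipy, OpenCV 4.12 (cv2) and the standard library are available. Lean on these libraries where they do the work, as an engineer would, in place of code of your own. Each camera call takes 0.05 s, during which the arm holds its last target.

## Working session

There is one attempt and no reset: what is moved stays moved. The work goes in short steps, Python scripts to look and compute and a tool call to move; the robot and the scene stay as the last step left them, time stands still between calls to the robot, and variables do not carry over. Pictures are saved under pics/ and viewed, and the job is handed in when it is done.

Besides the shell and the picture viewer there is one more tool, called after ">>>" by a JSON object that holds its "method" and its "body". arm_command: Moves the arm, as the interface text tells. Its arguments: {"type":"object","properties":{"commands":{"type":"array"},"grip":{"type":"number"},"squeeze":{"type":"number"}},"required":["commands"]}

```bash
ls; mkdir -p pics; python3 - <<'E'
from workcell import sensors, imaging, order, bot
import cv2
print(sensors.observe()); print(bot.tip_extent)
for n in ("scene","top","wrist"):
    i=imaging.camera_info(n); print(n,i)
    f=imaging.grab_frame(n); cv2.imwrite(f"pics/{n}0.png",f[:,:,::-1])
E
```

```text
pics
{'clock': 0.0, 'qpos': array([-1.31417146,  0.52199665, -0.03630878,  1.59996983,  0.02120278,
        1.02109359, -0.11280683]), 'qd': array([ 0.00070075, -0.00224622, -0.00083062, -0.00011508,  0.00090136,
       -0.00024266, -0.00016765]), 'joint_efforts': array([ 1.16018135e-03, -9.27121854e+01,  1.98055409e+00, -3.69935453e+01,
        1.78141793e-02,  8.33725906e-03, -6.36246887e-05]), 'position': array([0.20059354, 0.59161081, 0.23875042]), 'tool_rot': array([-1.48957903,  1.56971391, -1.81643609]), 'force': array([-0.44265507,  0.37687839, -0.03127645]), 'moment': array([-0.00835365,  0.03778016,  0.01252382]), 'grip_width': 0.08527023175576125}
0.008
scene {'fx': 492.06254608710833, 'fy': 492.06254608710833, 'cx': 255.8622451860204, 'cy': 188.43314317601588, 'origin': array([ 0.18848049, -0.58052468,  0.40551779]), 'attitude': array([-1.9937002 ,  0.01161253, -0.44385252])}
top {'fx': 399.3736375917204, 'fy': 399.3736375917204, 'cx': 262.0937525996976, 'cy': 195.9975900935625, 'origin': array([0.47307521, 0.1264911 , 0.90596172]), 'attitude': array([-3.0708417 , -0.02412366, -1.57480377])}
wrist {'fx': 316.90515640108293, 'fy': 316.90515640108293, 'cx': 254.23081775373205, 'cy': 198.0393997511888, 'origin': array([0.12008808, 0.61873065, 0.37220062]), 'attitude': array([2.80826914e+00, 2.73833805e-04, 1.24370285e+00])}
```

View pics/scene0.png

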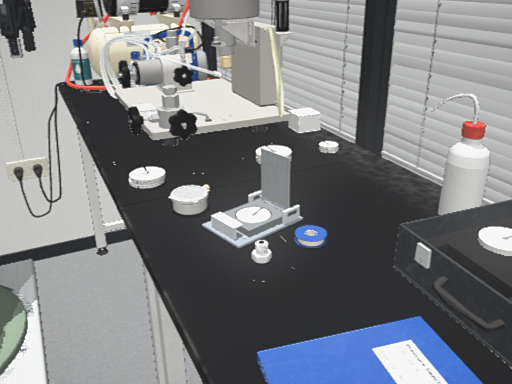

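View pics/top0.png

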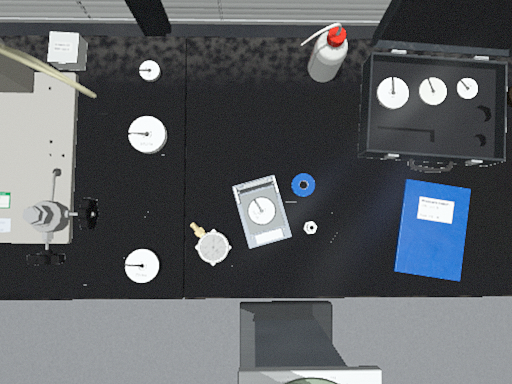

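View pics/wrist0.png

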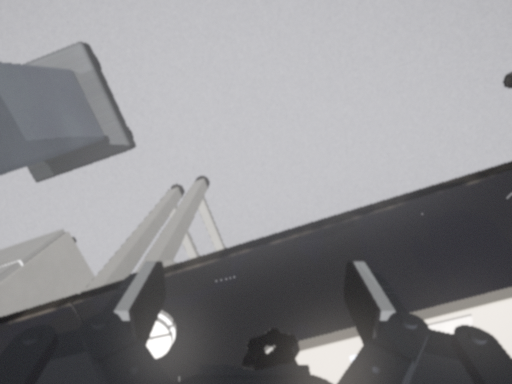

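Scene: the holder is at about (255,220), with the flap standing up at (276,180) on the far side and the lip wall near the robot. Top: the holder is at (262,212), hinge at the top (far side) and lip at the bottom, around (269,238). The tape is at (303,185), the fitting at (310,228) and the gauge at (213,247). I'll zoom in to measure.

```bash
python3 - <<'E'
import cv2
t=cv2.imread("pics/top0.png"); s=cv2.imread("pics/scene0.png")
cv2.imwrite("pics/topz.png",cv2.resize(t[165:265,185:325],None,fx=5.5,fy=5.5,interpolation=cv2.INTER_CUBIC))
cv2.imwrite("pics/scenez.png",cv2.resize(s[140:270,165:335],None,fx=4.5,fy=4.5,interpolation=cv2.INTER_CUBIC))
E
```

```text
(no output)
```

View pics/topz.png

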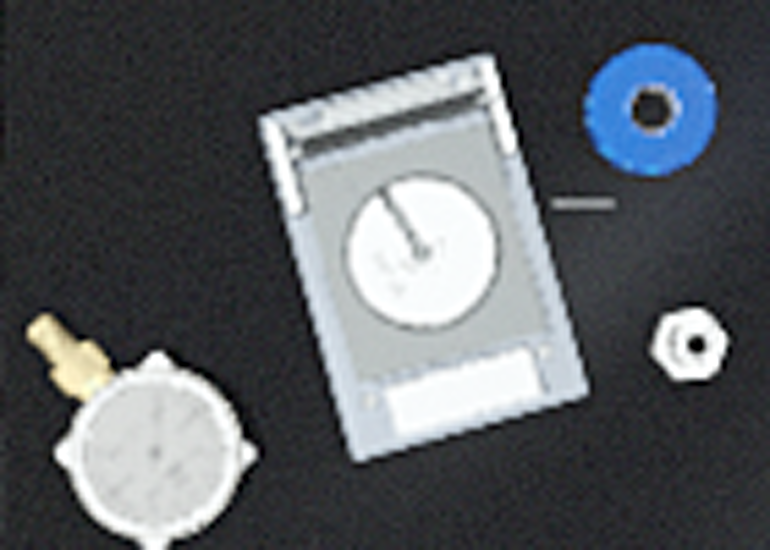

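View pics/scenez.png

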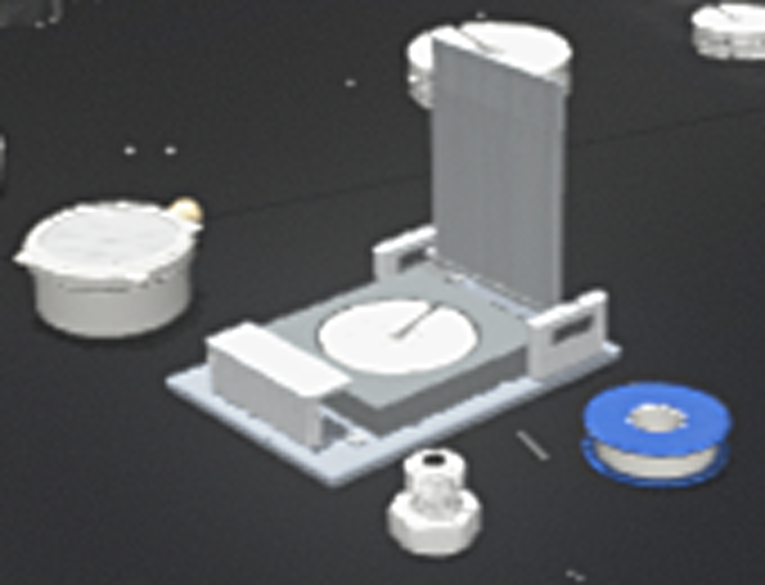

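```bash
cat > h.py <<'E'
import numpy as np
from scipy.spatial.transform import Rotation as R
from workcell import sensors, imaging, order, bot
def ray(n,u,v,z,info=None):
    i=info or imaging.camera_info(n)
    M=R.from_euler('xyz',i['attitude']).as_matrix()
    d=M@np.array([(u-i['cx'])/i['fx'],(v-i['cy'])/i['fy'],1]); o=i['origin']
    return o+d*(z-o[2])/d[2]
def proj(n,p,info=None):
    i=info or imaging.camera_info(n)
    M=R.from_euler('xyz',i['attitude']).as_matrix()
    c=M.T@(np.asarray(p)-i['origin']); return np.array([i['fx']*c[0]/c[2]+i['cx'],i['fy']*c[1]/c[2]+i['cy']])
E
python3 - <<'E'
from h import *
Z=lambda u,v:((u+.5)/5.5-.5+185,(v+.5)/5.5-.5+165)
S=lambda u,v:((u+.5)/4.5-.5+165,(v+.5)/4.5-.5+140)
T=lambda u,v,z:ray('top',*Z(u,v),z)
a=T(358,462,.006);b=T(592,393,.006);c=T(258,118,.006);d=T(493,55,.006);disc=T(422,250,.0175)
for p in(a,b,c,d,disc):print(p.round(4))
print(np.linalg.norm(a-b),np.linalg.norm(a-c),np.linalg.norm(b-d))
l=[T(*q,.0275) for q in((383,395),(392,437),(545,390),(533,347))]
print(np.round(l,4),np.linalg.norm(l[0]-l[3]))
print('scene corner',ray('scene',*S(332,485),.006).round(4),ray('scene',*S(167,380),.006).round(4),ray('scene',*S(620,350),.006).round(4),'disc',ray('scene',*S(398,336),.0175).round(4))
x=((a-c)+(b-d));print('yaw',np.arctan2(x[1],x[0]), np.arctan2(*( (b-a)[[1,0]]))-0)
for q in((650,108,.014),(690,345,.031),(155,450,.032)):print(T(*q))
E
```

```text
[0.4189 0.1328 0.006 ]
[0.4464 0.0371 0.006 ]
[0.5595 0.1736 0.006 ]
[0.5854 0.0768 0.006 ]
[0.5046 0.1067 0.0175]
0.09951440271686803 0.14639649979340594 0.14459695446498524
[[0.4466 0.1226 0.0275]
 [0.43   0.1191 0.0275]
 [0.4483 0.058  0.0275]
 [0.4654 0.0627 0.0275]] 0.0628065069650403
scene corner [0.4447 0.0327 0.006 ] [0.4193 0.1311 0.006 ] [0.5851 0.0752 0.006 ] disc [0.5038 0.1044 0.0175]
yaw -2.8614523704235717 -1.2909365333841607
[0.56255733 0.01305988 0.014     ]
[4.65974678e-01 3.06995041e-04 3.10000000e-02]
[0.42559637 0.21258257 0.032     ]
```

```bash
cat >> h.py <<'E'
YAW=-2.861; H0=np.array([0.503,0.105,0])
RH=R.from_euler('z',YAW).as_matrix()
def W(p): return H0+RH@np.asarray(p)
def Hh(w): return RH.T@(np.asarray(w)-H0)
def st():
    s=sensors.observe(); M=R.from_euler('xyz',s['tool_rot']).as_matrix(); return s,M
def togo(hp,tw=True):
    "hp = desired tool tip-centre in holder mm; print tool-axis shift in cm + twist"
    s,M=st(); tcp=W(np.array(hp)/1000)+[0,0,.008]
    d=M.T@(tcp-s['position'])*100
    yh=RH[:,1]; out=[]
    for sg in(1,-1):
        v=M.T@(sg*yh); out.append(np.arctan2(v[2],v[1]))
    return d.round(2),np.round(out,3)
def rep():
    s,M=st(); print('t',round(s['clock'],2),'tip hold mm',(Hh(s['position']-[0,0,.008])*1000).round(1),'F hold',(RH.T@s['force']).round(2),'w',s['grip_width'].round(4)); return s,M
E
python3 - <<'E'
from h import *
s,M=rep(); print(M.round(3), s['qpos'].round(2))
print(togo((-105,0,150)))
for w in((.25,.4,.239),(.42,.22,.239)):print((M.T@(np.array(w)-s['position'])*100).round(2))
for th in(1.4,1.57,1.75):
  for y in(-36,36):
    p=np.array([-50+96*np.cos(th),y,21.5+96*np.sin(th)])/1e3
    q=proj('scene',W(p)); print(th,y,((q-[165,140])*4.5).round(0))
E
```

```text
Traceback (most recent call last):
  File "h.py", line 28, in rep
    s,M=st(); print('t',round(s['clock'],2),'tip hold mm',(Hh(s['position']-[0,0,.008])*1000).round(1),'F hold',(RH.T@s['force']).round(2),'w',s['grip_width'].round(4)); return s,M
                                                                                                                                               ^^^^^^^^^^^^^^^^^^^^^
AttributeError: 'float' object has no attribute 'round'
```

```bash
sed -i "s/s\['grip_width'\].round(4)/round(float(s['grip_width']),4)/" h.py
python3 - <<'E'
from h import *
s,M=rep(); print(M.round(3), s['qpos'].round(2))
print(togo((-105,0,150)))
for w in((.25,.4,.239),(.42,.22,.239)):print((M.T@(np.array(w)-s['position'])*100).round(2))
for th in(1.4,1.57,1.75):
  for y in(-36,36):
    p=np.array([-50+96*np.cos(th),y,21.5+96*np.sin(th)])/1e3
    q=proj('scene',W(p)); print(th,y,((q-[165,140])*4.5).round(0))
E
```

```text
t 0.15 tip hold mm [ 155.8 -551.4  230.9] F hold [ 0.05 -0.18  0.46] w 0.085
[[-0.     0.321  0.947]
 [-0.001  0.947 -0.321]
 [-1.    -0.001  0.   ]] [-1.31  0.52 -0.04  1.6   0.02  1.02 -0.11]
(array([  8.11, -30.39,  52.89]), array([ 2.534, -0.607]))
[  0.   -16.57  10.84]
[ 1.000e-02 -2.816e+01  3.271e+01]
1.4 -36 [394.  47.]
1.4 36 [525.  96.]
1.57 -36 [426.  34.]
1.57 36 [557.  82.]
1.75 -36 [458.  27.]
1.75 36 [590.  74.]
```

>>> {"method": "arm_command", "body": {"commands": [{"dx":0,"dy":-3,"dz":2,"twist":-0.05},{"dx":0,"dy":-6,"dz":4,"twist":-0.1},{"dx":0,"dy":-9,"dz":6,"twist":-0.15},{"dx":0,"dy":-12,"dz":8,"twist":-0.2},{"dx":0,"dy":-15,"dz":10,"twist":-0.25},{"dx":0,"dy":-17,"dz":12.5,"twist":-0.3},{"dx":0,"dy":-19,"dz":16,"twist":-0.35},{"dx":0,"dy":-21,"dz":19,"twist":-0.4},{"dx":0,"dy":-23,"dz":22.5,"twist":-0.45},{"dx":0,"dy":-25,"dz":26,"twist":-0.5},{"dx":0,"dy":-27,"dz":29.5,"twist":-0.55},{"dx":0,"dy":-28,"dz":33,"twist":-0.607}], "grip": 1, "squeeze": 20}}

```text
clock: 1.15
position: [0.4239, 0.2176, 0.2393]
tool_rot: [-2.095, 1.569, -1.813]
force: [0.8, 1.0, 0.5]
grip_width: 0.0003
```

```bash
python3 - <<'E'
from h import *
s,M=rep(); print(s['qpos'].round(2)); print(togo((-105,0,230))); print(togo((-105,0,85)))
E
```

```text
t 1.15 tip hold mm [  44.8 -130.1  231.3] F hold [-1.01 -0.73  0.53] w 0.0003
[-0.59  0.29 -0.01  1.98  0.01  0.88  1.25]
(array([  0.13, -13.03,  14.97]), array([-3.141e+00,  1.000e-03]))
(array([ 14.63, -13.01,  14.98]), array([-3.141e+00,  1.000e-03]))
```

>>> {"method": "arm_command", "body": {"commands": [{"dx":0,"dy":-2.5,"dz":2.9},{"dx":0,"dy":-5,"dz":5.8},{"dx":0,"dy":-7.5,"dz":8.7},{"dx":0,"dy":-10,"dz":11.6},{"dx":0,"dy":-13,"dz":15},{"dx":0,"dy":-13,"dz":15},{"dx":3,"dy":-13,"dz":15},{"dx":6,"dy":-13,"dz":15},{"dx":9,"dy":-13,"dz":15},{"dx":11,"dy":-13,"dz":15},{"dx":12,"dy":-13,"dz":15},{"dx":12,"dy":-13,"dz":15}]}}

```text
validation failed for argument at $.co...
```

```bash
python3 - <<'E'
from h import *
import cv2
rep(); print(togo((-105,0,85)))
f=imaging.grab_frame('scene')[:,:,::-1]; cv2.imwrite('pics/s1.png',cv2.resize(f[60:270,165:365],None,fx=2.8,fy=2.8))
f=imaging.grab_frame('wrist')[:,:,::-1]; cv2.imwrite('pics/w1.png',f)
E
```

```text
t 1.15 tip hold mm [  44.8 -130.1  231.3] F hold [-1.01 -0.73  0.53] w 0.0003
(array([ 14.63, -13.01,  14.98]), array([-3.141e+00,  1.000e-03]))
```

View pics/s1.png

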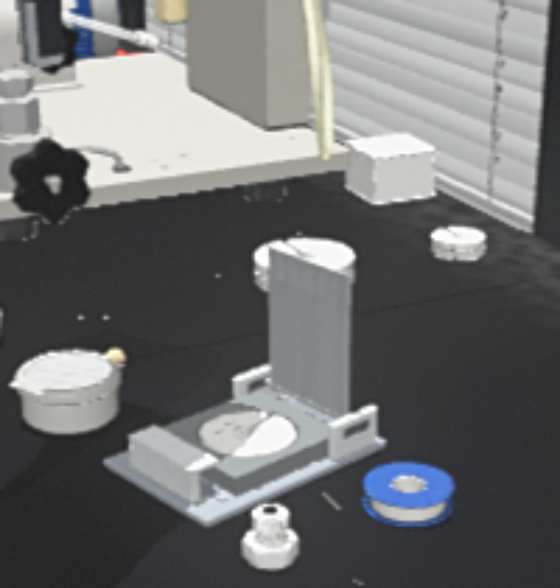

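View pics/w1.png

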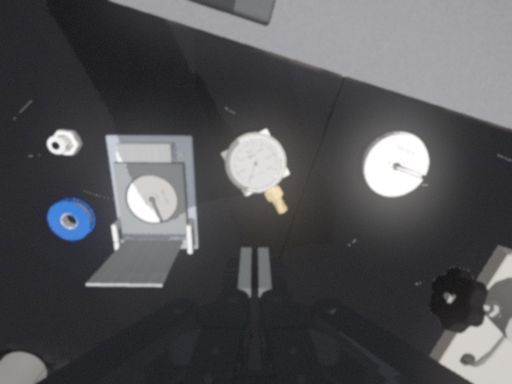

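The call was refused and the arm did not move. The wrist view shows the holder square to the tool, with the flap upright at (140,262). I'll resend with "twist" in every row.

>>> {"method": "arm_command", "body": {"commands": [{"dx":0,"dy":-2.5,"dz":2.9,"twist":0},{"dx":0,"dy":-5,"dz":5.8,"twist":0},{"dx":0,"dy":-7.5,"dz":8.7,"twist":0},{"dx":0,"dy":-10,"dz":11.6,"twist":0},{"dx":0,"dy":-13,"dz":15,"twist":0},{"dx":0,"dy":-13,"dz":15,"twist":0},{"dx":3,"dy":-13,"dz":15,"twist":0},{"dx":6,"dy":-13,"dz":15,"twist":0},{"dx":9,"dy":-13,"dz":15,"twist":0},{"dx":11,"dy":-13,"dz":15,"twist":0},{"dx":12,"dy":-13,"dz":15,"twist":0},{"dx":12,"dy":-13,"dz":15,"twist":0}]}}

```text
clock: 2.25
position: [0.6056, 0.1322, 0.1174]
tool_rot: [-2.527, 1.567, -2.251]
force: [-0.2, -0.6, 0.6]
grip_width: -0.0
```

```bash
python3 - <<'E'
from h import *
import cv2
rep(); print(togo((-105,0,85)))
f=imaging.grab_frame('scene')[:,:,::-1]; cv2.imwrite('pics/s2.png',cv2.resize(f[60:270,165:365],None,fx=2.8,fy=2.8))
f=imaging.grab_frame('wrist')[:,:,::-1]; cv2.imwrite('pics/w2.png',f)
E
```

```text
t 2.25 tip hold mm [-106.1    2.3  109.4] F hold [0.35 0.48 0.6 ] w -0.0
(array([ 2.44,  0.24, -0.11]), array([ 3.138, -0.004]))
```

View pics/s2.png

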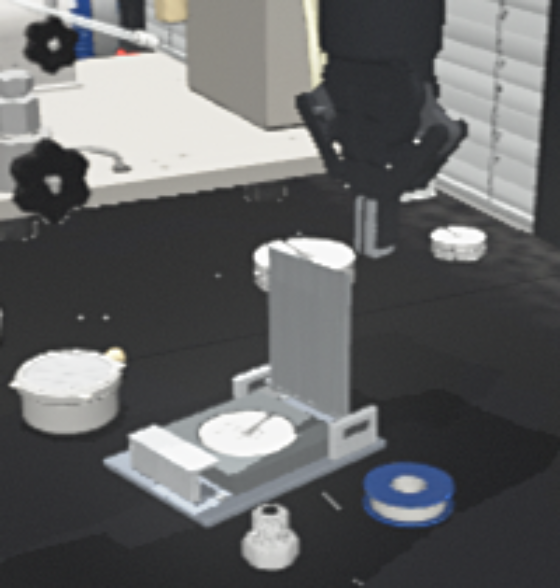

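View pics/w2.png

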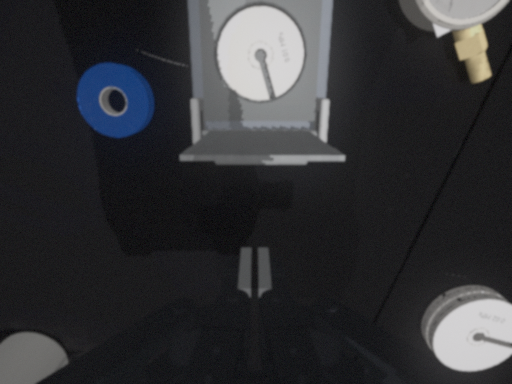

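>>> {"method": "arm_command", "body": {"commands": [{"dx":1,"dy":0.2,"dz":0,"twist":0},{"dx":2,"dy":0.2,"dz":0,"twist":0},{"dx":2.4,"dy":0.2,"dz":-0.5,"twist":0},{"dx":2.4,"dy":0.2,"dz":-1.5,"twist":0},{"dx":2.4,"dy":0.2,"dz":-2.3,"twist":0},{"dx":2.4,"dy":0.2,"dz":-2.8,"twist":0},{"dx":2.4,"dy":0.2,"dz":-3.3,"twist":0},{"dx":2.4,"dy":0.2,"dz":-3.8,"twist":0},{"dx":2.4,"dy":0.2,"dz":-4.3,"twist":0},{"dx":2.4,"dy":0.2,"dz":-4.8,"twist":0}]}}

```text
clock: 3.18
position: [0.5602, 0.1211, 0.0964]
tool_rot: [-0.897, 1.568, -0.621]
force: [1.2, 0.5, 3.7]
grip_width: 0.0001
```

```bash
python3 - <<'E'
from h import *
import cv2
rep(); print(togo((-36,0,85)))
f=imaging.grab_frame('scene')[:,:,::-1]; cv2.imwrite('pics/s3.png',cv2.resize(f[60:270,165:365],None,fx=2.8,fy=2.8))
E
```

```text
t 3.18 tip hold mm [-59.4   0.4  88.4] F hold [-1.34 -0.13  3.69] w 0.0001
(array([ 0.33,  0.03, -2.34]), array([ 3.137, -0.004]))
```

View pics/s3.png

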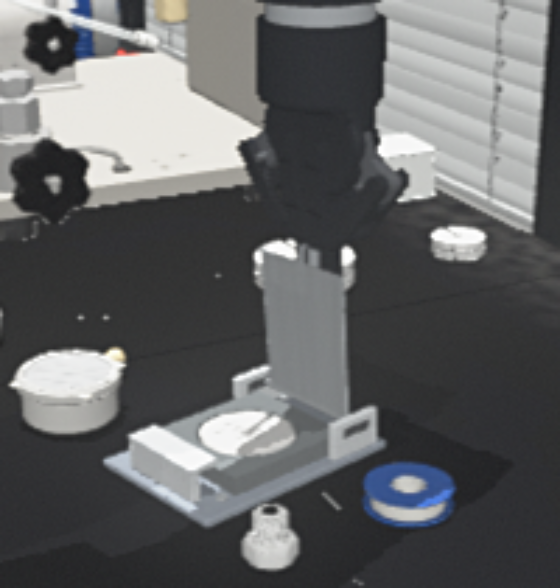

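The tip seems to be resting on the rib's upper side (z 88 with 3.7 N upward). I'll back off, go lower so the finger face meets the rib below it, and push again.

>>> {"method": "arm_command", "body": {"commands": [{"dx":-0.3,"dy":0,"dz":0.6,"twist":0},{"dx":-0.3,"dy":0,"dz":1.4,"twist":0},{"dx":0,"dy":0,"dz":2.4,"twist":0},{"dx":0.8,"dy":0,"dz":2.4,"twist":0},{"dx":1.5,"dy":0,"dz":2.4,"twist":0},{"dx":1.5,"dy":0,"dz":2.2,"twist":0},{"dx":1.5,"dy":0,"dz":1.5,"twist":0},{"dx":1.5,"dy":0,"dz":0.9,"twist":0},{"dx":1.5,"dy":0,"dz":0.4,"twist":0},{"dx":1.5,"dy":0,"dz":0,"twist":0},{"dx":1.5,"dy":0,"dz":0,"twist":0}]}}

```text
clock: 4.15
position: [0.5587, 0.1205, 0.0818]
tool_rot: [-1.103, 1.568, -0.827]
force: [0.2, 0.2, -0.8]
grip_width: 0.0002
```

```bash
python3 - <<'E'
from h import *
import cv2
rep(); print(togo((-36,0,74)))
f=imaging.grab_frame('scene')[:,:,::-1]; cv2.imwrite('pics/s4.png',cv2.resize(f[60:270,165:365],None,fx=2.8,fy=2.8))
E
```

```text
t 4.15 tip hold mm [-57.9   0.5  73.8] F hold [-0.31 -0.16 -0.81] w 0.0002
(array([-0.03,  0.04, -2.19]), array([ 3.137, -0.004]))
```

View pics/s4.png

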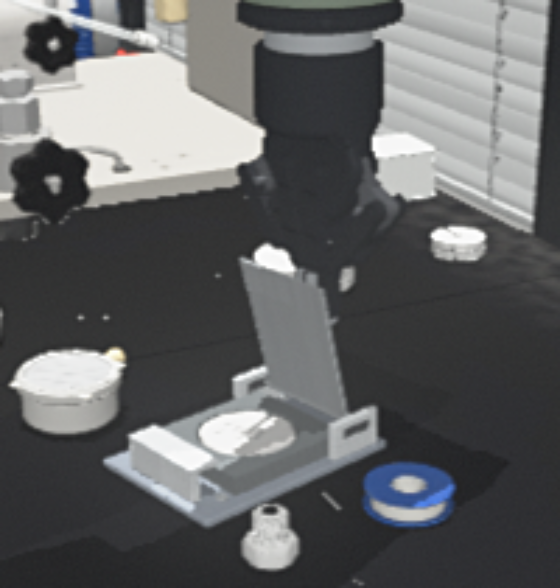

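>>> {"method": "arm_command", "body": {"commands": [{"dx":0,"dy":0,"dz":-0.5,"twist":0},{"dx":0,"dy":0,"dz":-1,"twist":0},{"dx":0.2,"dy":0,"dz":-1.4,"twist":0},{"dx":0.4,"dy":0,"dz":-1.7,"twist":0},{"dx":0.8,"dy":0,"dz":-2,"twist":0},{"dx":1.2,"dy":0,"dz":-2.3,"twist":0},{"dx":1.6,"dy":0,"dz":-2.6,"twist":0},{"dx":2,"dy":0,"dz":-2.9,"twist":0},{"dx":2.3,"dy":0,"dz":-3.1,"twist":0},{"dx":2.3,"dy":0,"dz":-3.1,"twist":0}]}}

```text
clock: 5.03
position: [0.5288, 0.112, 0.058]
tool_rot: [-1.492, 1.569, -1.216]
force: [0.2, 0.8, 0.5]
grip_width: -0.0001
```

```bash
python3 - <<'E'
from h import *
import cv2
rep(); print(togo((-16,0,22)))
f=imaging.grab_frame('scene')[:,:,::-1]; cv2.imwrite('pics/s5.png',cv2.resize(f[60:270,165:365],None,fx=2.8,fy=2.8))
E
```

```text
t 5.03 tip hold mm [-26.7   0.4  50. ] F hold [-0.4  -0.72  0.46] w -0.0001
(array([ 2.8 ,  0.04, -1.07]), array([ 3.137, -0.004]))
```

View pics/s5.png

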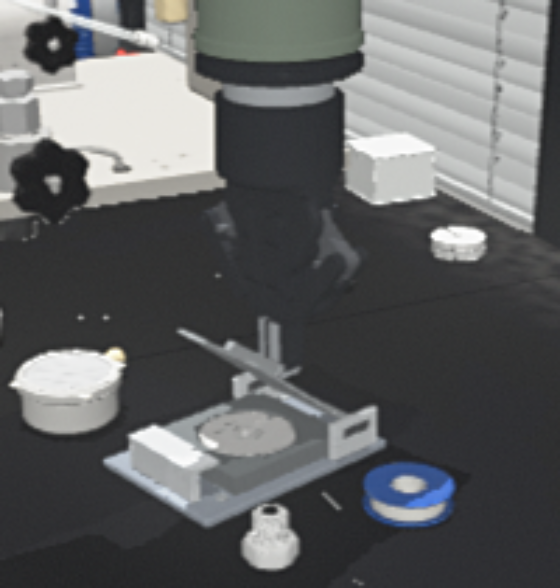

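>>> {"method": "arm_command", "body": {"commands": [{"dx":0.35,"dy":0,"dz":-0.25,"twist":0},{"dx":0.7,"dy":0,"dz":-0.5,"twist":0},{"dx":1.1,"dy":0,"dz":-0.7,"twist":0},{"dx":1.5,"dy":0,"dz":-0.85,"twist":0},{"dx":1.9,"dy":0,"dz":-0.95,"twist":0},{"dx":2.2,"dy":0,"dz":-1,"twist":0},{"dx":2.5,"dy":0,"dz":-1.05,"twist":0},{"dx":2.5,"dy":0,"dz":-1.05,"twist":0}]}}

```text
clock: 5.75
position: [0.5187, 0.1091, 0.0327]
tool_rot: [-1.672, 1.569, -1.396]
force: [0.7, 0.5, 0.6]
grip_width: 0.0
```

```bash
python3 - <<'E'
from h import *
import cv2
rep(); print(togo((-16,0,22)))
f=imaging.grab_frame('scene')[:,:,::-1]; cv2.imwrite('pics/s6.png',cv2.resize(f[140:270,165:335],None,fx=4.5,fy=4.5))
E
```

```text
t 5.75 tip hold mm [-16.3   0.4  24.7] F hold [-0.84 -0.28  0.58] w 0.0
(array([ 0.27,  0.04, -0.03]), array([ 3.137, -0.004]))
```

View pics/s6.png

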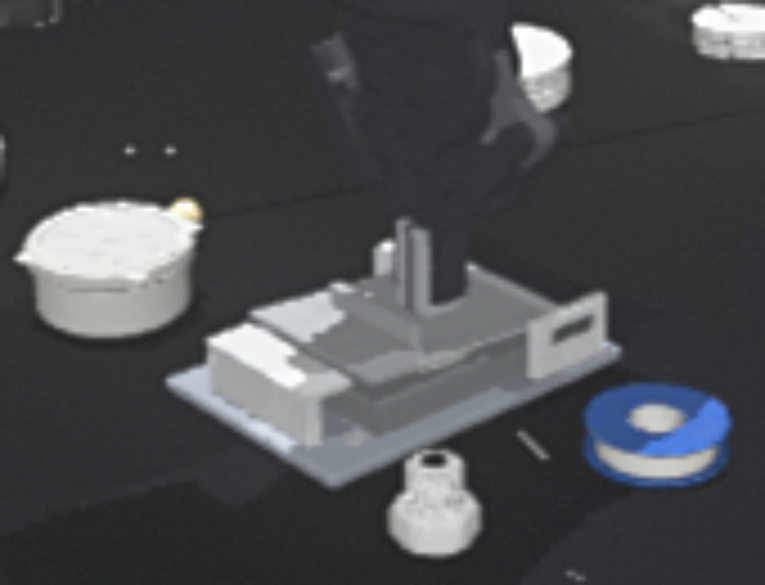

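The flap is nearly flat, with the finger behind the rib (around 420,300). Next I press down in small steps.

>>> {"method": "arm_command", "body": {"commands": [{"dx":0.1,"dy":0,"dz":0,"twist":0},{"dx":0.2,"dy":0,"dz":0,"twist":0},{"dx":0.25,"dy":0,"dz":0,"twist":0},{"dx":0.25,"dy":0,"dz":0,"twist":0}]}}

```text
clock: 6.13
position: [0.5188, 0.1091, 0.0304]
tool_rot: [-1.685, 1.569, -1.408]
force: [0.1, -0.2, 0.0]
grip_width: 0.0001
```

```bash
python3 - <<'E'
from h import *
rep()
E
```

```text
t 6.13 tip hold mm [-16.3   0.4  22.4] F hold [-0.07  0.22  0.02] w 0.0001
```

>>> {"method": "arm_command", "body": {"commands": [{"dx":0.08,"dy":0,"dz":0,"twist":0},{"dx":0.15,"dy":0,"dz":0,"twist":0},{"dx":0.15,"dy":0,"dz":0,"twist":0}]}}

```text
clock: 6.38
position: [0.5188, 0.1091, 0.0291]
tool_rot: [-1.642, 1.569, -1.366]
force: [-2.6, -0.8, 10.0]
grip_width: 0.0002
```

```bash
python3 - <<'E'
from h import *
rep()
E
```

```text
t 6.38 tip hold mm [-16.3   0.4  21.1] F hold [2.7  0.07 9.99] w 0.0002
```

Pressed flat: 10 N at z 21.1, against an expected 21.5. Now I slide forward towards the rib, keeping light pressure.

>>> {"method": "arm_command", "body": {"commands": [{"dx":0.01,"dy":0,"dz":-0.2,"twist":0},{"dx":0.01,"dy":0,"dz":-0.4,"twist":0},{"dx":0.01,"dy":0,"dz":-0.6,"twist":0},{"dx":0.01,"dy":0,"dz":-0.8,"twist":0}]}}

```text
clock: 6.72
position: [0.5116, 0.1071, 0.0293]
tool_rot: [-1.026, 1.568, -0.75]
force: [3.7, 0.6, 5.2]
grip_width: -0.0002
```

```bash
python3 - <<'E'
from h import *
rep()
E
```

```text
t 6.72 tip hold mm [-8.8  0.4 21.3] F hold [-3.7   0.4   5.22] w -0.0002
```

>>> {"method": "arm_command", "body": {"commands": [{"dx":0.02,"dy":0,"dz":-0.2,"twist":0},{"dx":0.02,"dy":0,"dz":-0.4,"twist":0},{"dx":0.02,"dy":0,"dz":-0.6,"twist":0},{"dx":0.02,"dy":0,"dz":-0.8,"twist":0}]}}

```text
clock: 7.05
position: [0.5041, 0.105, 0.0292]
tool_rot: [-0.761, 1.568, -0.485]
force: [4.5, 1.4, 4.8]
grip_width: -0.0001
```

```bash
python3 - <<'E'
from h import *
import cv2
rep()
f=imaging.grab_frame('scene')[:,:,::-1]; cv2.imwrite('pics/s7.png',cv2.resize(f[140:270,165:335],None,fx=4.5,fy=4.5))
E
```

```text
t 7.05 tip hold mm [-1.1  0.4 21.2] F hold [-4.75 -0.11  4.76] w -0.0001
```

View pics/s7.png

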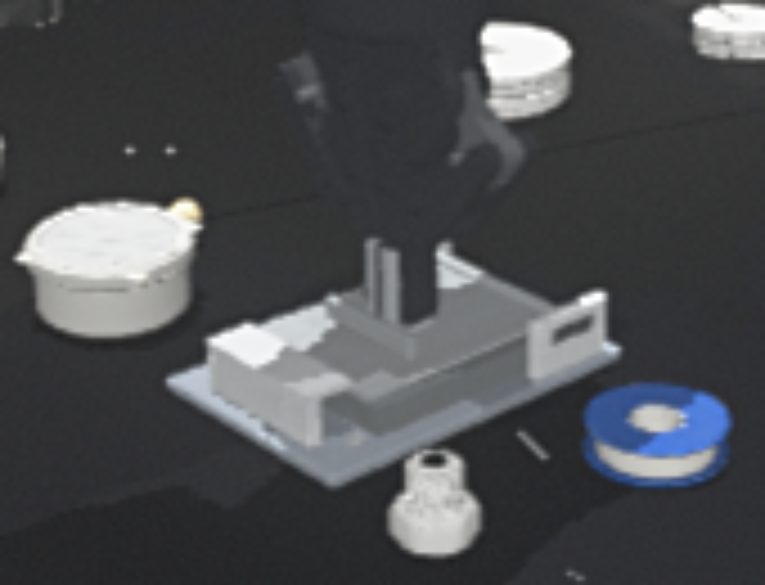

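The flap is moving with the finger, and its free edge now meets the lip (around 250,330 to 345,375). I'll keep pushing.

>>> {"method": "arm_command", "body": {"commands": [{"dx":0.02,"dy":0,"dz":-0.2,"twist":0},{"dx":0.02,"dy":0,"dz":-0.4,"twist":0},{"dx":0.02,"dy":0,"dz":-0.6,"twist":0},{"dx":0.02,"dy":0,"dz":-0.7,"twist":0}]}}

```text
clock: 7.43
position: [0.4972, 0.103, 0.0292]
tool_rot: [-0.647, 1.567, -0.371]
force: [3.7, 1.5, 5.5]
grip_width: 0.0001
```

```bash
python3 - <<'E'
from h import *
rep()
E
```

```text
t 7.43 tip hold mm [ 6.1  0.3 21.2] F hold [-3.95 -0.41  5.49] w 0.0001
```

>>> {"method": "arm_command", "body": {"commands": [{"dx":0.02,"dy":0,"dz":-0.15,"twist":0},{"dx":0.02,"dy":0,"dz":-0.3,"twist":0},{"dx":0.02,"dy":0,"dz":-0.4,"twist":0}]}}

```text
clock: 7.68
position: [0.4937, 0.102, 0.0292]
tool_rot: [-0.486, 1.567, -0.21]
force: [3.5, 1.6, 5.7]
grip_width: 0.0003
```

```bash
python3 - <<'E'
from h import *
import cv2
rep()
f=imaging.grab_frame('scene')[:,:,::-1]; cv2.imwrite('pics/s8.png',cv2.resize(f[140:270,165:335],None,fx=4.5,fy=4.5))
E
```

```text
t 7.68 tip hold mm [ 9.8  0.3 21.2] F hold [-3.85 -0.59  5.65] w 0.0003
```

View pics/s8.png

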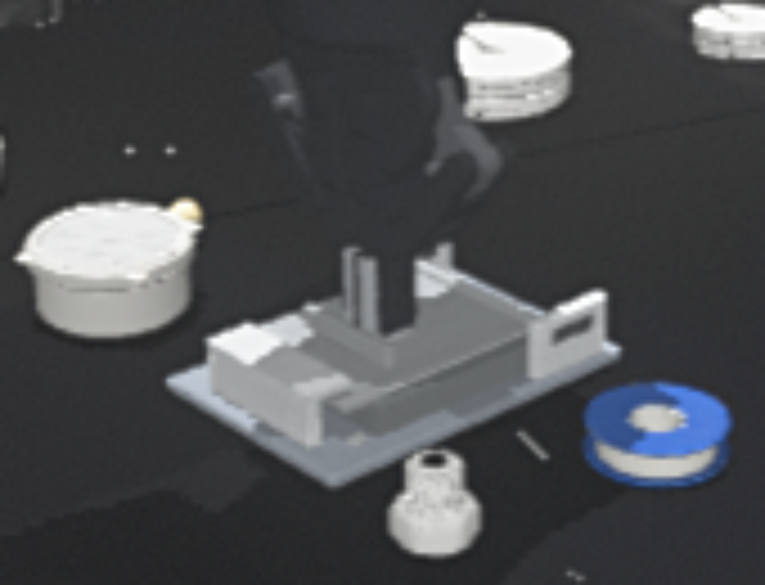

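>>> {"method": "arm_command", "body": {"commands": [{"dx":0.02,"dy":0,"dz":-0.1,"twist":0},{"dx":0.02,"dy":0,"dz":-0.2,"twist":0},{"dx":0.02,"dy":0,"dz":-0.3,"twist":0}]}}

```text
clock: 7.98
position: [0.4932, 0.102, 0.0296]
tool_rot: [-0.197, 1.561, 0.08]
force: [17.3, 3.9, -0.0]
grip_width: -0.0
```

```bash
python3 - <<'E'
from h import *
rep()
E
```

```text
t 7.98 tip hold mm [10.2  0.2 21.6] F hold [-17.71   1.    -0.03] w -0.0
```

The force rose sharply, so this is probably the home stop. I'll unload slightly and verify the slide value from the image.

>>> {"method": "arm_command", "body": {"commands": [{"dx":0,"dy":0,"dz":0.03,"twist":0},{"dx":-0.1,"dy":0,"dz":0.1,"twist":0},{"dx":-0.4,"dy":0,"dz":0.2,"twist":0},{"dx":-1,"dy":0,"dz":0.2,"twist":0},{"dx":-2.5,"dy":0,"dz":0.2,"twist":0},{"dx":-5,"dy":0,"dz":0.2,"twist":0},{"dx":-8,"dy":0,"dz":0.2,"twist":0},{"dx":-8,"dy":0,"dz":0.2,"twist":0}]}}

```text
clock: 8.65
position: [0.4958, 0.1026, 0.1141]
tool_rot: [-0.125, 1.557, 0.151]
force: [1.1, 1.1, 1.0]
grip_width: 0.0
```

```bash
python3 - <<'E'
from h import *
import cv2
rep()
f=imaging.grab_frame('scene')[:,:,::-1]; cv2.imwrite('pics/s9.png',cv2.resize(f[140:270,165:335],None,fx=4.5,fy=4.5))
f=imaging.grab_frame('wrist')[:,:,::-1]; cv2.imwrite('pics/w9.png',f); print(imaging.camera_info('wrist'))
for s_ in(6,10,14):
  for nm,p in(('ribnear far-top',(11.5+s_,25,30)),('rib lipside',(16.5+s_,25,30)),('rib far y',(16.5+s_,-25,30))):
    p=np.array(p)/1e3
    print(s_,nm,((proj('scene',W(p))-[165,140]+.5)*4.5).round(0),proj('wrist',W(p)).round(0))
E
```

```text
t 8.65 tip hold mm [  7.6   0.3 106.1] F hold [-1.33 -0.79  0.95] w 0.0
{'fx': 316.90515640108293, 'fy': 316.90515640108293, 'cx': 254.23081775373205, 'cy': 198.0393997511888, 'origin': array([0.41129966, 0.07908891, 0.24329365]), 'attitude': array([2.79692648e+00, 9.07841977e-04, 1.84677515e+00])}
6 ribnear far-top [404. 344.] [219. 200.]
6 rib lipside [394. 348.] [219. 193.]
6 rib far y [308. 303.] [289. 193.]
10 ribnear far-top [396. 347.] [219. 195.]
10 rib lipside [386. 351.] [219. 188.]
10 rib far y [300. 307.] [290. 188.]
14 ribnear far-top [388. 351.] [219. 189.]
14 rib lipside [378. 355.] [219. 182.]
14 rib far y [292. 310.] [290. 182.]
```

View pics/s9.png

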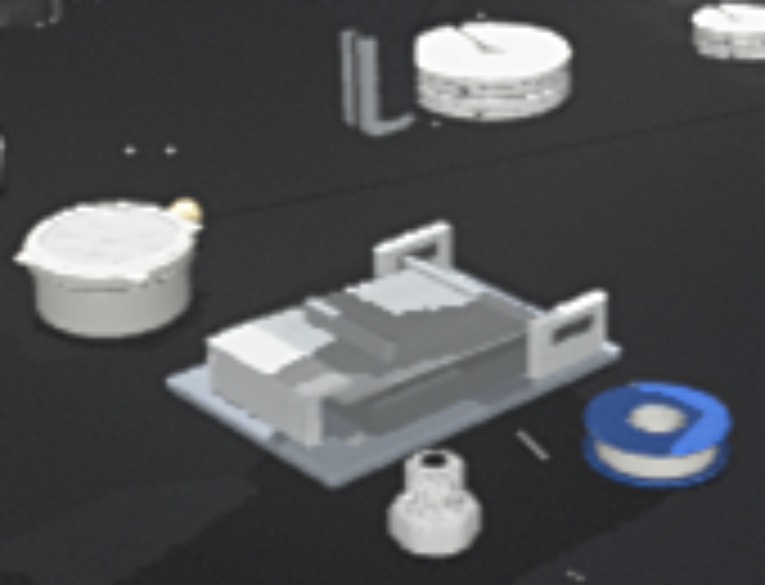

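View pics/w9.png

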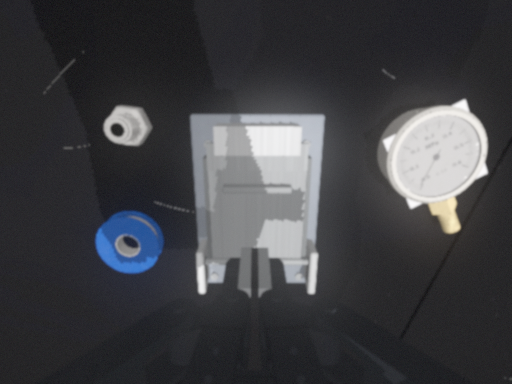

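The flap stays flat under the lip (scene: edge under the lip at (250,340)-(345,380)). The wrist view shows the rib at row ~188. I'll zoom in to get the slide value.

```bash
python3 - <<'E'
from h import *
import cv2
f=cv2.imread('pics/w9.png'); cv2.imwrite('pics/w9z.png',cv2.resize(f[105:205,195:325],None,fx=6,fy=6,interpolation=cv2.INTER_CUBIC))
g=cv2.cvtColor(f,cv2.COLOR_BGR2GRAY).astype(int)
print('rows 105..200', list(enumerate(g[105:200,235:280].mean(1).round().astype(int),105)))
for nm,p in(('plate end',(73,0,6)),('wall top end',(72,0,27.5)),('lip top inner',(52,0,27.5)),('rib crest hinge s=10',(21.5,0,30)),('rib crest lip s=10',(26.5,0,30)),('rib crest hinge s=14',(25.5,0,30)),('rib crest lip s14',(30.5,0,30)),('rib base hinge s14',(25.5,0,21.5))):
  print(nm,proj('wrist',W(np.array(p)/1e3)).round(1))
E
```

```text
rows 105..200 [(105, np.int64(71)), (106, np.int64(72)), (107, np.int64(73)), (108, np.int64(74)), (109, np.int64(74)), (110, np.int64(76)), (111, np.int64(77)), (112, np.int64(82)), (113, np.int64(102)), (114, np.int64(134)), (115, np.int64(160)), (116, np.int64(173)), (117, np.int64(179)), (118, np.int64(182)), (119, np.int64(183)), (120, np.int64(182)), (121, np.int64(178)), (122, np.int64(167)), (123, np.int64(154)), (124, np.int64(148)), (125, np.int64(164)), (126, np.int64(194)), (127, np.int64(213)), (128, np.int64(219)), (129, np.int64(219)), (130, np.int64(218)), (131, np.int64(218)), (132, np.int64(218)), (133, np.int64(218)), (134, np.int64(219)), (135, np.int64(218)), (136, np.int64(216)), (137, np.int64(215)), (138, np.int64(215)), (139, np.int64(214)), (140, np.int64(213)), (141, np.int64(213)), (142, np.int64(214)), (143, np.int64(214)), (144, np.int64(213)), (145, np.int64(213)), (146, np.int64(211)), (147, np.int64(211)), (148, np.int64(211)), (149, np.int64(212)), (150, np.int64(212)), (151, np.int64(211)), (152, np.int64(210)), (153, np.int64(208)), (154, np.int64(
[... 543 characters left out ...]
.int64(163)), (180, np.int64(163)), (181, np.int64(161)), (182, np.int64(157)), (183, np.int64(148)), (184, np.int64(135)), (185, np.int64(126)), (186, np.int64(129)), (187, np.int64(141)), (188, np.int64(151)), (189, np.int64(155)), (190, np.int64(154)), (191, np.int64(151)), (192, np.int64(145)), (193, np.int64(141)), (194, np.int64(139)), (195, np.int64(138)), (196, np.int64(138)), (197, np.int64(138)), (198, np.int64(137)), (199, np.int64(138))]
plate end [254.  116.8]
wall top end [253.9 121.4]
lip top inner [254.1 151.2]
rib crest hinge s=10 [254.3 194.4]
rib crest lip s=10 [254.3 187.7]
rib crest hinge s=14 [254.3 189. ]
rib crest lip s14 [254.2 182.3]
rib base hinge s14 [254.3 185.4]
```

View pics/w9z.png

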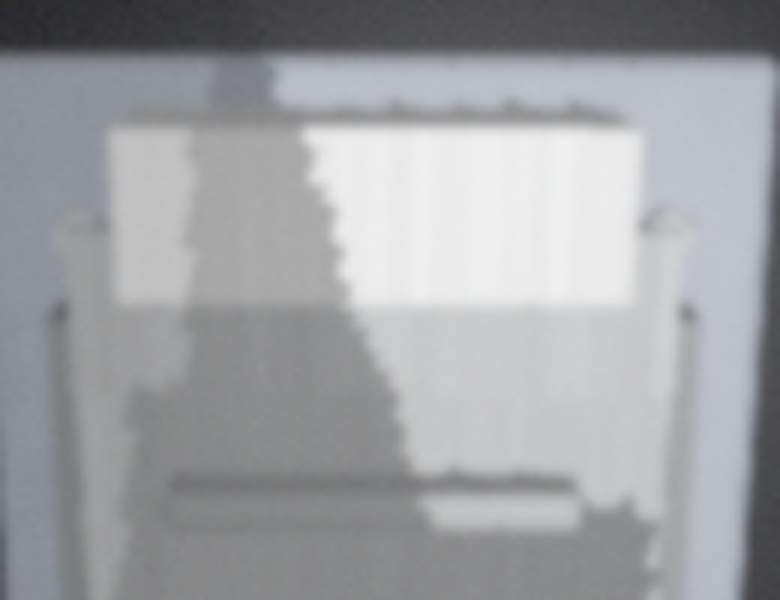

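Measured against the lip's inner edge (row 155.7, 4.5 px from its predicted row), the rib crest at rows 187 to 193 matches the prediction for a slide of about 14 mm. The flap is fully home and flat and the gripper is clear, so I'm handing in.

```bash
python3 - <<'E'
from h import *
rep(); print(order.job_done())
E
```

```text
t 8.75 tip hold mm [  8.8   0.  102.8] F hold [ 0.03 -0.41 -1.39] w 0.0002
the job is handed in; nothing more can be done
None
```

The flap is folded over the weight and pushed home under the lip, and I handed the job in at about 8.75 s of the 35 s. The hand-in gave no verdict.

**How it went:** I pushed the flap over from behind with closed fingertips, then pressed it flat (10 N at z 21.1 mm, against 21.5 mm expected). I slid it forward on its plain face, with a horizontal force of about 4 to 5 N, until it hit the stop, where the reading rose to about 18 N. Then I lifted off.

**Last checks:**
- **Flap:** The pictures show it still flat with the robot clear. Its free edge is under the lip, and the rib position gives a slide of about 14 mm.
- **Gripper:** The fingertips are about 80 mm above the flap.
- **Surroundings:** The tape roll, fitting and gauge look unmoved.

**What went wrong or was not checked:**
- My first push landed on the rib's upper side (3.7 N), so I backed off and went lower.
- One move call was refused by input validation; the arm did not move, and the call worked once every row included "twist".
- Wrist-camera predictions were off by about 4.5 pixels (about 3 mm), so I measured the slide relative to the lip.
- The weight is now hidden under the flap, so I could not see it directly at the end.

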